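# Stopper the thinner can after topping it up

### The job

The red thinner can has just been topped up through the white funnel that still sits in its slanted neck. First lift the funnel out and set it upright and fully home in the mouth of the amber drip jar; then take the red-topped tapered stopper out of its aluminium socket and seat it fully home in the can's neck, flange flat on the rim, and let go. Lower both parts rather than dropping them, leave can and jar standing where they are, and do not disturb the other things on the bench.

Things in the scene. Friction and masses are not known exactly. Their poses are not given: they have to be found in the camera images.
- can: Red round steel can with a yellow band, 136 mm in diameter and 106 mm high without its neck, 1.8 kg, loose but heavy. Origin: centre of its underside; z up; its -x side carries the neck, its +x side a dark wire handle that reaches 101 mm from the origin.
- can_mouth (a point): Centre of the mouth of the can's steel neck, in the plane of its rim, at (-48, 0, 158) mm in the can's frame. The neck leans 31.5 degrees (0.55 rad) from vertical towards the can's -x. This point's z axis is the neck's axis, pointing out; its y axis is the can's y (level). Rim 40 mm in outer diameter; straight bore 28 mm in diameter, 44 mm deep.
- funnel: White plastic funnel, 50 g, round about its z axis (stem to open rim). Origin: centre of the underside of its flat shoulder, which rests on a mouth's rim. Below: tapered stem 32 long, 25 to 17 mm in diameter. Above: shoulder 36 mm in diameter to z = 4, cone to z = 22, then a straight rim wall 54 mm in outer diameter, 2.5 thick, z = 22 to 42 mm (grip here). Starts seated in the can's neck, leaning with it.
- drip_jar: Amber glass jar with a paper band, 72 mm in diameter, 92 mm high, 400 g, loose, standing empty. Origin: centre of its underside; z up.
- jar_mouth (a point): Centre of the drip jar's mouth, in the plane of its rim, 92 mm above its underside; z up. Rim 42 mm in outer diameter; straight bore 28 mm in diameter, 44 mm deep.
- socket: Turned aluminium socket, 40 mm high, 42 mm in diameter on a foot 68 mm in diameter, 300 g, loose, in which the stopper starts upright. Origin: centre of its underside; z up. Bore 28 mm in diameter, 34 mm deep.
- stopper: Tapered stopper, 40 g, round about its z axis (plug to knob). Origin: centre of the underside of its flange, which rests on the rim. Below: white plug 28 mm long, 26 mm in diameter tapering to 19. Above: red flange 36 mm in diameter to z = 4 mm, red ribbed knob 26 mm in diameter from z = 4 to 38 mm (grip here). Starts upright in the socket, origin 40 mm above the bench.
- rivet_tin: Bystander: green hinged tin, 67 x 98 x 52 mm, on the right near the front edge of the bench. Origin: centre of its underside.
- cement_jar: Bystander: brown jar with a black lid, 66 mm in diameter, 88 mm high, on the left in front of the hammer (a like jar on the mat further left is fixed). Origin: centre of its underside.
- pincers: Bystander: red-handled pincers lying flat, 58 x 192 x 12 mm, near the front edge before the robot (not the pair on the mat). Origin: centre of the underside.
- thread_spool: Bystander: spool of thread, 43 mm in diameter, 54 mm high, behind the can to the left. Origin: centre of its underside.
- dropper: Bystander: small brown dropper bottle, 33 mm in diameter, 102 mm high, behind the can to the right. Origin: centre of its underside.
There are look-alikes about, which are no part of the job. Of the things that look like the drip_jar, the larger one is meant.

How it is judged:
By the outcome, as a careful person would: the job done as asked, in the order asked, and still so for the second after the job is handed in, with the robot touching nothing.
It also fails if it takes over 58 s, if anything falls off the work surface, if the arm or the gripper's body presses on something with over 40 N, if the wrist force passes 120 N, or if a joint passes its speed limit or range.

### The arm

A 7-joint arm with a two-finger parallel gripper is mounted at the origin on a cart in front of the work surface, level with it; the furniture and walls round the work are solid. World frame = base frame: x ahead of the robot, y to its left, z up, the work surface at z = 0. Lengths are in m, angles in degrees, forces in N, time in s.
With the tool pointing down it reaches from about 0.425 to 0.875 m from the base axis. Payload 4.7 kg.
Tool frame: the origin (TCP) lies midway between the tips of the shut fingers; the grasp point (between the pads) lies 19 mm behind it (env.grip_depth is the distance from the TCP to the grasp point, in m); z points along the fingers, y is the line along which they close (so a half turn about z gives the same grasp; the last joint's range is limited). The gripper opens to 87 mm and grips with 3 to 60 N. Pads are 19 mm wide; open, the fingers measure 117 mm over their backs; the gripper's body (75 mm by 190 mm) begins 51 mm behind the grasp point.
Start: joints at [-63.936, 18.392, -4.016, 83.108, 1.295, 78.541, -3.26], TCP at [0.277, 0.588, 0.223] pointing down, gripper open.
Joint ranges: [-163.93, 163.93], [-17.29, 119.83], [-79.2, 71.16], [3.27, 140.29], [-89.18, 269.18], [5.43, 117.66], [-154.24, 154.24]. Speed limits (degrees/s): [147.25, 147.25, 180, 180, 180, 180, 180].

### API

Orientations are given as [roll, pitch, yaw] about the fixed x, y, z axes, in that order (R = Rz(yaw) Ry(pitch) Rx(roll)).
In Python, from cell import get_obs, optics, env, nets gives the robot as it stands.
- The arm moves only by the shell command python3 -m creep 'ROWS' [FORCE]. ROWS is JSON, a list of rows, each an object of numbers: "wx", "wy", "wz": the turn, a rotation vector about the tool's x, y, z in degrees; "tx", "ty", "tz": the shift along the tool's x, y, z in mm; "gripper": the opening, from -1 (shut) to 1 (fully open). A call has 1 to 5 rows; each row is the pose to reach, as a shift and turn from the pose commanded when the call began, along the tool's axes at that moment; what a row does not reach only later rows make up. A row lasts 1/12 s, in which the tool goes at most 41.7 mm and 7.16 degrees, less where a joint would pass 70% of its speed; a pose out of reach is approached as far as the arm can. A call with a gripper value outside its range is refused whole. The fingers move at their own pace and stop on an object; FORCE is the grip in N (left out, the last holds). Time passes only in rows, so rows that repeat a pose let the fingers close. It gives the time, the measured TCP pose, the force, the opening and the grip force at its end, in the units of the state.
- get_obs(): the state, without advancing time (a new reading comes with each control period).
- optics.read_camera(name): name is "side" or "top" or "wrist"; returns (picture, depth): 384x512x3 uint8, red, green, blue; 384x512 float32, m along the optical axis (not along the pixel's ray), 0 where there is no reading.
- optics.camera_info(name): a dict with "fovy" (degrees; the focal length in pixels is half the picture's height over the tangent of half this angle, whatever the lens; pixels are square), "cx", "cy" (the principal point, pixels), "R" (3x3) and "t" (3): a world point X has camera coordinates R X + t; the wrist camera has in their place "tool_from_camera" (4x4, takes a point from camera to tool coordinates, whose origin is the TCP and whose axes are the flange's). Camera axes: x right, y down, z forward; pixel columns grow to the right and rows downward; lengths in m; the calibration is good to about 2 mm. A picture is of the moment at which its call begins: read the wrist's pose just before it. camera_info takes no time and is no camera call.
- env.sign_off(): hands the job in; it is judged then, once.
Trained networks look in the newest picture that a camera, given by its name, has taken for a name from the list of things; names that differ only in an ending like _2 or _b are one class to them, and where a whole thing is asked for, a point or a joint stands for the part that bears it (a point fixed in the world has none). Each returns a list of dicts, best first, with "confidence" (0 to 1); they miss things now and then, are a little off and sometimes report something else, mostly with a low value. They report only what shows in the picture. A call takes as long as a camera call. They do not tell look-alikes from the thing itself.
- nets.look_for(query, camera): "point" ([x, y, z] in m, in world coordinates, good to about 4 mm: the middle of the surface that is visible of it).
- nets.place_of(query, camera): "point" ([x, y, z] in m, in world coordinates, good to about 4 mm: a listed point, or the origin of a listed thing).
The state is a dict: "time_s": time; "qpos": joint angles; "joint_velocities": joint speeds; "effort": joint torques, N m; "tool_pos": TCP position; "tool_rot": TCP orientation; "force": force on the tool from outside, world axes, zero at the start; "wrist_torque": the same for the moment, N m; "grip_width": finger opening in m; "grasp_force": force on a finger pad.
Only numpy, scipy, OpenCV 4.12 (cv2) and the standard library are available. Lean on these libraries where they do the work, as an engineer would, in place of code of your own. Each camera call takes 0.05 s, during which the arm holds its last target. There are 200 camera calls.

## Working session

There is one attempt and no reset: what is moved stays moved. The work goes in short steps, Python scripts to look and compute and a shell command to move; the robot and the scene stay as the last step left them, time stands still between calls to the robot, and variables do not carry over. Pictures are saved under pics/ and viewed, at most 10 in all, crops included, and the job is handed in when it is done.

```bash
ls; mkdir -p pics; python3 - <<'E'
from cell import get_obs, optics, env, nets
import cv2,numpy as np
o=get_obs();print({k:np.round(v,3) for k,v in o.items()})
for c in("top","side"):
    p,d=optics.read_camera(c);cv2.imwrite(f"pics/{c}0.png",p[:,:,::-1]);i=optics.camera_info(c);print(c,i)
    np.save(f"{c}0.npy",d)
    for q in["can_mouth","can","funnel","drip_jar","jar_mouth","socket","stopper"]:
        r=nets.place_of(q,c);print(q,[(np.round(x["point"],3).tolist(),round(x["confidence"],2)) for x in r[:4]])
print(optics.camera_info("wrist"))
E
```

```text
pics
{'time_s': np.float64(0.0), 'qpos': array([-63.936,  18.441,  -4.017,  83.177,   1.295,  78.542,  -3.26 ]), 'joint_velocities': array([ 0.037, -0.006,  0.012, -0.003, -0.112, -0.017, -0.037]), 'effort': array([ 0.0000e+00, -4.9129e+01, -4.0300e-01, -3.1253e+01, -6.4000e-02,
        4.4000e-02,  0.0000e+00]), 'tool_pos': array([0.277, 0.587, 0.221]), 'tool_rot': array([-1.79885e+02,  6.00000e-03,  1.54747e+02]), 'force': array([0.417, 0.559, 0.615]), 'wrist_torque': array([-0.02 ,  0.016, -0.015]), 'grasp_force': np.float64(0.0), 'grip_width': np.float64(0.087)}
top {'fovy': 46.15467152606191, 'cx': 253.3297730926191, 'cy': 193.60214735436827, 'R': array([[ 0.0080469 , -0.99981492, -0.01747503],
       [-0.99094789, -0.00563119, -0.13412896],
       [ 0.13400573,  0.01839617, -0.99080979]]), 't': array([0.08679178, 0.54415507, 1.62570829])}
can_mouth [([0.519, -0.052, 0.16], 0.59)]
can [([0.568, -0.041, 0.002], 0.76), ([0.501, -0.207, 0.094], 0.39)]
funnel [([0.523, -0.051, 0.163], 0.79)]
drip_jar [([0.499, -0.208, -0.002], 0.74), ([0.383, -0.183, -0.002], 0.74)]
jar_mouth [([0.3
[... 598 characters left out ...]
7)]
drip_jar [([0.475, 0.24, 0.002], 0.71), ([0.381, -0.188, 0.001], 0.61)]
jar_mouth [([0.496, -0.209, 0.089], 0.66), ([0.382, -0.184, 0.071], 0.61)]
socket [([0.477, 0.239, 0.0], 0.65)]
stopper [([0.477, 0.237, 0.04], 0.6), ([0.522, -0.054, 0.154], 0.59)]
{'fovy': 59.131377708227404, 'cx': 257.72763428011444, 'cy': 185.75166207640808, 'tool_from_camera': array([[-2.66116237e-04, -9.66807369e-01, -2.55506245e-01,
         6.92184312e-02],
       [ 9.99999919e-01, -3.34127507e-04,  2.22776239e-04,
        -4.42506764e-05],
       [-3.00753374e-04, -2.55506165e-01,  9.66807380e-01,
        -1.62366826e-01],
       [ 0.00000000e+00,  0.00000000e+00,  0.00000000e+00,
         1.00000000e+00]])}
```

View pics/top0.png

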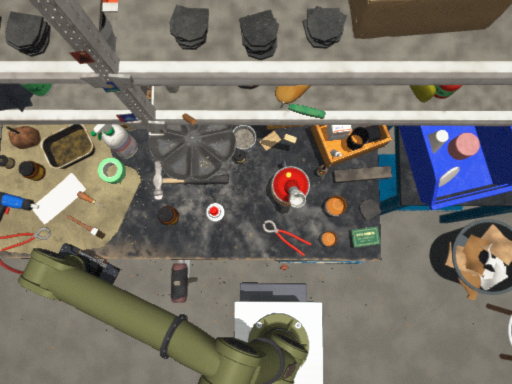

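View pics/side0.png

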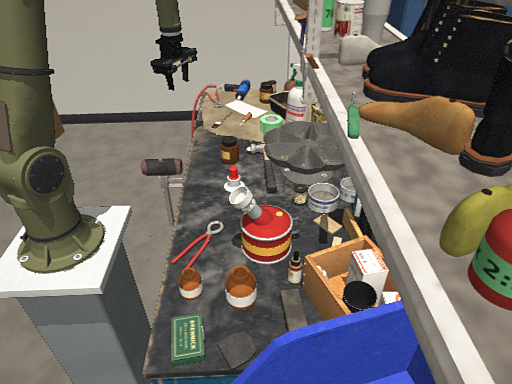

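The larger drip jar is at top-image (336,206), about (0.498,-0.208). The funnel is at (293,193), leaning towards the robot, and the stopper in its socket is at (215,212). I'll write a helper and set out.

```bash
cat > h.py <<'E'
from cell import get_obs, optics, env, nets
import numpy as np, cv2
from scipy.spatial.transform import Rotation as Ro
TH=0.55
def pose():
    o=get_obs(); return np.array(o["tool_pos"]),Ro.from_euler("xyz",o["tool_rot"],degrees=True).as_matrix(),o
def Rt(az,th):   # tool pointing down, tilted outward by th; tool x = outward azimuth az (deg)
    a=np.radians(az); h=np.array([np.cos(a),np.sin(a),0]); u=np.array([0,0,1.])
    z=np.sin(th)*h-np.cos(th)*u; x=np.cos(th)*h+np.sin(th)*u
    return np.c_[x,np.cross(z,x),z]
def go(p,R,n=""):
    p0,R0,o=pose(); t=R0.T@(np.array(p)-p0)*1e3; w=Ro.from_matrix(R0.T@R).as_rotvec(degrees=True)
    print(n,"t",np.round(t,1),"w",np.round(w,1),"rows>=",round(max(np.linalg.norm(t)/41.7,np.linalg.norm(w)/7.16),1),"time",o["time_s"])
def wcloud(tag=None):
    p0,R0,o=pose(); pic,d=optics.read_camera("wrist"); i=optics.camera_info("wrist")
    if tag: cv2.imwrite(f"pics/{tag}.png",pic[:,:,::-1])
    f=192/np.tan(np.radians(i["fovy"]/2)); v,u=np.mgrid[:384,:512]
    c=np.stack([(u-i["cx"])/f*d,(v-i["cy"])/f*d,d],-1); T=i["tool_from_camera"]
    return pic,d,(c@T[:3,:3].T+T[:3,3])@R0.T+p0
E
python3 - <<'E'
from h import *
go([.45,.22,.27],Rt(14.3,.25),"via")
go([.4,-.09,.33],Rt(14.3,TH),"pre")
E
```

```text
via t [-313.1 -259.1  -47.4] w [-17.5   6.3 139.5] rows>= 19.7 time 0.8
pre t [-400.1 -560.8 -107.4] w [-38.4  13.8 136. ] rows>= 19.8 time 0.8
```

```bash
R='{"tx":-313,"ty":-259,"tz":-47,"wx":-17,"wy":6,"wz":139,"gripper":1}'
python3 -m creep '[{"tx":-313,"ty":-259,"tz":-47,"wx":-17,"wy":6,"wz":139,"gripper":1},{"tx":-313,"ty":-259,"tz":-47,"wx":-17,"wy":6,"wz":139,"gripper":1},{"tx":-313,"ty":-259,"tz":-47,"wx":-17,"wy":6,"wz":139,"gripper":1},{"tx":-313,"ty":-259,"tz":-47,"wx":-17,"wy":6,"wz":139,"gripper":1},{"tx":-313,"ty":-259,"tz":-47,"wx":-17,"wy":6,"wz":139,"gripper":1}]'
python3 - <<'E'
from h import *
print(pose()[2]["qpos"])
go([.45,.22,.27],Rt(14.3,.25),"via")
go([.4,-.09,.33],Rt(14.3,TH),"pre")
E
```

```text
time_s: 1.22
tool_pos: [0.366, 0.3985, 0.2468]
tool_rot: [176.3, -2.8, 118.9]
force: [0.6, -0.4, -0.6]
grip_width: 0.0871
grasp_force: 0.0
[-54.35843911   1.03803247   5.09011785 100.53659916  -1.48865071
  74.02829035 -20.06307691]
via t [-195.5  -10.8  -33.5] w [-13.    4.8 103.7] rows>= 14.6 time 1.2167
pre t [-439.4 -199.5 -117.7] w [-28.5  16.9 101.1] rows>= 14.9 time 1.2167
```

```bash
python3 -m creep '[{"tx":-439,"ty":-200,"tz":-118,"wx":-28,"wy":17,"wz":101},{"tx":-439,"ty":-200,"tz":-118,"wx":-28,"wy":17,"wz":101},{"tx":-439,"ty":-200,"tz":-118,"wx":-28,"wy":17,"wz":101},{"tx":-439,"ty":-200,"tz":-118,"wx":-28,"wy":17,"wz":101},{"tx":-439,"ty":-200,"tz":-118,"wx":-28,"wy":17,"wz":101}]'
python3 - <<'E'
from h import *
print(pose()[2]["qpos"])
go([.4,-.09,.33],Rt(14.3,TH),"pre")
E
```

```text
[-54.35843911   1.03803247   5.09011785 100.53659916  -1.48865071
  74.02829035 -20.06307691]
pre t [-439.4 -199.5 -117.7] w [-28.5  16.9 101.1] rows>= 14.9 time 1.2167validation failed for argument at $[0]...
```

```bash
python3 -m creep '[{"tx":-439,"ty":-200,"tz":-118,"wx":-28,"wy":17,"wz":101,"gripper":1},{"tx":-439,"ty":-200,"tz":-118,"wx":-28,"wy":17,"wz":101,"gripper":1},{"tx":-439,"ty":-200,"tz":-118,"wx":-28,"wy":17,"wz":101,"gripper":1},{"tx":-439,"ty":-200,"tz":-118,"wx":-28,"wy":17,"wz":101,"gripper":1},{"tx":-439,"ty":-200,"tz":-118,"wx":-28,"wy":17,"wz":101,"gripper":1}]'
python3 - <<'E'
from h import *
print(pose()[2]["qpos"])
go([.4,-.09,.33],Rt(14.3,TH),"pre")
E
```

```text
time_s: 1.63
tool_pos: [0.38, 0.2458, 0.2761]
tool_rot: [172.1, -10.2, 94.0]
force: [-0.8, 0.7, 0.7]
grip_width: 0.0869
grasp_force: 0.0
[-30.99156724 -16.34469643  -0.8449479  113.38124265  -5.77124843
  71.24090741 -27.19976157]
pre t [-321.5   11.9 -112.1] w [-21.8  12.5  75.5] rows>= 11.1 time 1.6333
```

```bash
cat >> h.py <<'E'
GA=np.radians(16)
def tcp_for(G,R): return np.array(G)+R[:,2]*.019
def nvec(az): a=np.radians(az); return np.array([-np.sin(TH)*np.cos(a),-np.sin(TH)*np.sin(a),np.cos(TH)])
E
python3 - <<'E'
from h import *
R=Rt(14.3,GA);G=np.array([.5215,-.0525,.158])+nvec(14.3)*.033
print(tcp_for(G,R)); go(tcp_for(G+[-.01,0,.11],R),R,"pre")
E
```

```text
[ 0.5098606  -0.05546685  0.16786934]
pre t [-303.8  105.2  -42.4] w [-11.4  -0.6  77.6] rows>= 11.0 time 1.6333
```

```bash
python3 -m creep '[{"tx":-304,"ty":105,"tz":-42,"wx":-11,"wy":-1,"wz":78,"gripper":1},{"tx":-304,"ty":105,"tz":-42,"wx":-11,"wy":-1,"wz":78,"gripper":1},{"tx":-304,"ty":105,"tz":-42,"wx":-11,"wy":-1,"wz":78,"gripper":1},{"tx":-304,"ty":105,"tz":-42,"wx":-11,"wy":-1,"wz":78,"gripper":1},{"tx":-304,"ty":105,"tz":-42,"wx":-11,"wy":-1,"wz":78,"gripper":1}]'
python3 - <<'E'
from h import *
print(pose()[2]["qpos"])
R=Rt(14.3,GA);G=np.array([.5215,-.0525,.158])+nvec(14.3)*.033
go(tcp_for(G+[-.01,0,.11],R),R,"pre")
E
```

```text
time_s: 2.05
tool_pos: [0.4483, 0.0786, 0.2763]
tool_rot: [174.2, -13.3, 62.8]
force: [1.0, 0.7, 0.7]
grip_width: 0.0868
grasp_force: 0.0
[ -3.97833595 -16.39399683  -2.54121721 113.6684375   -8.97218857
  70.59905422 -32.30406458]
pre t [-92.7 109.  -12.6] w [-6.8  0.1 46.9] rows>= 6.6 time 2.05
```

```bash
python3 -m creep '[{"tx":-93,"ty":109,"tz":-12,"wx":-7,"wy":0,"wz":47,"gripper":1},{"tx":-93,"ty":109,"tz":-12,"wx":-7,"wy":0,"wz":47,"gripper":1},{"tx":-93,"ty":109,"tz":-12,"wx":-7,"wy":0,"wz":47,"gripper":1},{"tx":-93,"ty":109,"tz":-12,"wx":-7,"wy":0,"wz":47,"gripper":1},{"tx":-93,"ty":109,"tz":-12,"wx":-7,"wy":0,"wz":47,"gripper":1}]'
python3 - <<'E'
from h import *
R=Rt(14.3,GA);G=np.array([.5215,-.0525,.158])+nvec(14.3)*.033
go(tcp_for(G+[-.01,0,.11],R),R,"pre")
E
```

```text
time_s: 2.47
tool_pos: [0.5012, -0.0592, 0.2767]
tool_rot: [178.3, -15.7, 25.8]
force: [-0.5, 1.2, -0.1]
grip_width: 0.087
grasp_force: 0.0
pre t [ 0.8 -3.9 -1.1] w [-1.4  0.1 11. ] rows>= 1.6 time 2.4667
```

```bash
python3 -m creep '[{"tx":1,"ty":-4,"tz":-1,"wx":-1.4,"wy":0,"wz":11,"gripper":1},{"tx":1,"ty":-4,"tz":-1,"wx":-1.4,"wy":0,"wz":11,"gripper":1},{"tx":1,"ty":-4,"tz":-1,"wx":-1.4,"wy":0,"wz":11,"gripper":1},{"tx":1,"ty":-4,"tz":-1,"wx":-1.4,"wy":0,"wz":11,"gripper":1}]'
python3 - <<'E'
from h import *
pic,d,P=wcloud("w1"); np.savez("w1.npz",pic=pic,d=d,P=P)
for q in("funnel","can_mouth","can"):
    print(q,[(np.round(x["point"],4).tolist(),round(x["confidence"],2)) for x in nets.place_of(q,"wrist")])
print(pose()[2]["qpos"])
hsv=cv2.cvtColor(pic,cv2.COLOR_RGB2HSV)
m=(hsv[...,1]<60)&(hsv[...,2]>110)&(d>0)&(np.hypot(P[...,0]-.505,P[...,1]+.057)<.05)&(P[...,2]>.165)&(P[...,2]<.23)
n=nvec(14.3)
Q=P[m];M=np.array([.5215,-.0525,.158]);s=(Q-M)@n
rim=Q[s>np.percentile(s,99)-.003];print(m.sum(),np.percentile(s,[50,90,99]),len(rim))
# plane axis fit of rim and circle centre
c=rim.mean(0);nn=np.linalg.svd(rim-c,full_matrices=False)[2][2];nn*=np.sign(nn[2]);print("axis",nn,"expected",n)
ax=np.cross([0,0,1],n);ax/=np.linalg.norm(ax);ay=np.cross(n,ax)
uv=np.c_[(rim-c)@ax,(rim-c)@ay].astype(np.float32);(cc,r)=cv2.minEnclosingCircle(uv);print("r",r)
C=c+ax*cc[0]+ay*cc[1];print("centre",C,"exp",M+n*.042, "mouth est",C-n*.042)
E
```

```text
time_s: 2.8
tool_pos: [0.4991, -0.0493, 0.2781]
tool_rot: [179.9, -15.9, 15.3]
force: [-0.6, 0.5, -0.1]
grip_width: 0.0866
grasp_force: 0.0
funnel [([0.52, -0.0471, 0.1541], 0.65)]
can_mouth [([0.635, -0.1636, 0.0031], 0.48)]
can [([0.5693, -0.0386, 0.0017], 0.82)]
[  5.88849323 -12.35533786   0.89972015 110.63249938  -6.15109844
  67.05994327 -66.32431876]
3001 [0.03017267 0.04130058 0.04236574] 604
axis [-0.51015624 -0.13121337  0.85001392] expected [-0.50649215 -0.12910323  0.85252452]
r 0.027377335354685783
centre [ 0.50170869 -0.05801136  0.19373305] exp [ 0.50022733 -0.05792234  0.19380603] mouth est [ 0.52298136 -0.05258903  0.15792702]
```

View pics/w1.png

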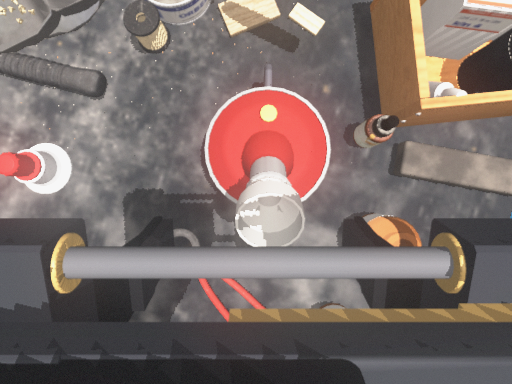

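The wrist view shows the funnel rim at (270,220). The rim fit gives r = 27.4 mm, its axis matches the neck's lean, and the mouth comes out at (0.5225,-0.0526,0.158).

```bash
cat >> h.py <<'E'
M=np.array([.5225,-.0526,.158]);AZ=14.4
E
python3 - <<'E'
from h import *
R=Rt(AZ,GA);G=M+nvec(AZ)*.033
go(tcp_for(G+[0,0,.06],R),R,"a")
go(tcp_for(G,R),R,"grasp")
E
```

```text
a t [-4.4  9.  50.8] w [-0.2  0.1  0.8] rows>= 1.2 time 3.0
grasp t [-20.8   9.  108.5] w [-0.2  0.1  0.8] rows>= 2.7 time 3.0
```

```bash
python3 -m creep '[{"tx":-2,"ty":9,"tz":25,"wz":1,"gripper":1},{"tx":-4,"ty":9,"tz":51,"wz":1,"gripper":1},{"tx":-4,"ty":9,"tz":51,"wz":1,"gripper":1},{"tx":-4,"ty":9,"tz":51,"wz":1,"gripper":1}]'
python3 - <<'E'
from h import *
R=Rt(AZ,GA);G=M+nvec(AZ)*.033
go(tcp_for(G,R),R,"grasp");print(pose()[0],pose()[2]["qpos"])
E
```

```text
grasp t [-20.8   9.  108.5] w [-0.2  0.1  0.8] rows>= 2.7 time 3.0
[ 0.49914992 -0.04942762  0.27788534] [  5.88849323 -12.35533786   0.89972015 110.63249938  -6.15109844
  67.05994327 -66.32431876]validation failed for argument at $[0]...
```

```bash
python3 -m creep '[{"tx":-2,"ty":9,"tz":25,"wx":0,"wy":0,"wz":1,"gripper":1},{"tx":-4,"ty":9,"tz":51,"wx":0,"wy":0,"wz":1,"gripper":1},{"tx":-4,"ty":9,"tz":51,"wx":0,"wy":0,"wz":1,"gripper":1},{"tx":-4,"ty":9,"tz":51,"wx":0,"wy":0,"wz":1,"gripper":1}]'
python3 - <<'E'
from h import *
R=Rt(AZ,GA);G=M+nvec(AZ)*.033
go(tcp_for(G,R),R,"grasp");print(pose()[0],pose()[2]["qpos"])
E
```

```text
time_s: 3.33
tool_pos: [0.5103, -0.055, 0.2265]
tool_rot: [-179.7, -15.7, 14.2]
force: [-0.1, -0.1, 1.5]
grip_width: 0.0869
grasp_force: 0.0
grasp t [-15.5   1.   56.6] w [-0.3  0.3 -0.2] rows>= 1.4 time 3.3333
[ 0.51033707 -0.05504378  0.22653695] [  6.07445932  -9.30522377   1.30695981 113.93259349  -6.63944132
  61.00726743 -65.92282848]
```

```bash
python3 -m creep '[{"tx":-5,"ty":1,"tz":19,"wx":0,"wy":0,"wz":0,"gripper":1},{"tx":-10,"ty":1,"tz":38,"wx":0,"wy":0,"wz":0,"gripper":1},{"tx":-15.5,"ty":1,"tz":56,"wx":0,"wy":0,"wz":0,"gripper":1},{"tx":-15.5,"ty":1,"tz":56,"wx":0,"wy":0,"wz":0,"gripper":1},{"tx":-15.5,"ty":1,"tz":56,"wx":0,"wy":0,"wz":0,"gripper":1}]'
python3 - <<'E'
from h import *
R=Rt(AZ,GA);G=M+nvec(AZ)*.033
go(tcp_for(G,R),R,"grasp")
E
```

```text
time_s: 3.75
tool_pos: [0.5121, -0.0558, 0.1707]
tool_rot: [-179.7, -15.9, 14.2]
force: [1.0, -1.6, 0.2]
grip_width: 0.0871
grasp_force: 0.0
grasp t [-1.9 -0.5  2.4] w [-0.2  0.1 -0.2] rows>= 0.1 time 3.75
```

```bash
python3 -m creep '[{"tx":-2,"ty":-0.5,"tz":2,"wx":0,"wy":0,"wz":0,"gripper":1},{"tx":-2,"ty":-0.5,"tz":2,"wx":0,"wy":0,"wz":0,"gripper":0},{"tx":-2,"ty":-0.5,"tz":2,"wx":0,"wy":0,"wz":0,"gripper":-0.2},{"tx":-2,"ty":-0.5,"tz":2,"wx":0,"wy":0,"wz":0,"gripper":-0.2},{"tx":-2,"ty":-0.5,"tz":2,"wx":0,"wy":0,"wz":0,"gripper":-0.2}]' 20
python3 -m creep '[{"tx":0,"ty":0,"tz":0,"wx":0,"wy":0,"wz":0,"gripper":-0.2},{"tx":0,"ty":0,"tz":0,"wx":0,"wy":0,"wz":0,"gripper":-0.2}]' 20
python3 - <<'E'
from h import *
R=Rt(AZ,GA);G=M+nvec(AZ)*.033
go(tcp_for(G,R),R,"grasp")
go(tcp_for(G,R)+nvec(AZ)*.03,R,"l1")
go(tcp_for(G,R)+nvec(AZ)*.07,R,"l2")
E
```

```text
time_s: 4.17
tool_pos: [0.5108, -0.0559, 0.1679]
tool_rot: [-179.8, -15.9, 14.1]
force: [1.1, 0.4, 0.3]
grip_width: 0.0684
grasp_force: 0.0
time_s: 4.33
tool_pos: [0.5105, -0.0558, 0.1674]
tool_rot: [-179.7, -15.9, 14.1]
force: [0.6, 0.1, 0.3]
grip_width: 0.0551
grasp_force: 0.0
grasp t [ 0.5 -0.1 -0.4] w [-0.2  0.1 -0.3] rows>= 0.0 time 4.3333
l1 t [ -7.5  -0.2 -29.3] w [-0.2  0.1 -0.3] rows>= 0.7 time 4.3333
l2 t [-18.3  -0.2 -67.8] w [-0.2  0.1 -0.3] rows>= 1.7 time 4.3333
```

```bash
python3 -m creep '[{"tx":0,"ty":0,"tz":0,"wx":0,"wy":0,"wz":0,"gripper":-0.4},{"tx":0,"ty":0,"tz":0,"wx":0,"wy":0,"wz":0,"gripper":-0.4},{"tx":0,"ty":0,"tz":0,"wx":0,"wy":0,"wz":0,"gripper":-0.4}]' 20
python3 - <<'E'
from h import *
p,R,o=pose(); R0=Rt(AZ,TH) # funnel frame: z=n, x along can x
F=np.c_[-R0[:,0]*-1,np.cross(nvec(AZ),R0[:,0]),nvec(AZ)]
np.savez("grip1.npz",R=R.T@F,t=R.T@(M-p)); print(R.T@F,R.T@(M-p))
E
python3 -m creep '[{"tx":-3,"ty":0,"tz":-10,"wx":0,"wy":0,"wz":0,"gripper":-0.4},{"tx":-6,"ty":0,"tz":-20,"wx":0,"wy":0,"wz":0,"gripper":-0.4},{"tx":-10,"ty":0,"tz":-36,"wx":0,"wy":0,"wz":0,"gripper":-0.4},{"tx":-15,"ty":0,"tz":-54,"wx":0,"wy":0,"wz":0,"gripper":-0.4},{"tx":-20,"ty":0,"tz":-72,"wx":0,"wy":0,"wz":0,"gripper":-0.4}]' 20
```

```text
time_s: 4.58
tool_pos: [0.5105, -0.0558, 0.1673]
tool_rot: [-179.7, -15.9, 14.1]
force: [-1.0, 0.3, 2.2]
grip_width: 0.0538
grasp_force: 20.0
[[ 0.96302968 -0.00451574 -0.26935745]
 [-0.00520553 -0.99998475 -0.00184666]
 [-0.269345    0.00318054 -0.9630385 ]] [ 0.009407   -0.00011996  0.0123645 ]
time_s: 5.0
tool_pos: [0.4717, -0.0659, 0.2322]
tool_rot: [-179.7, -15.9, 14.1]
force: [-0.6, 0.3, -0.6]
grip_width: 0.0538
grasp_force: 20.0
```

```bash
cat >> h.py <<'E'
def cloud(d,i):
    f=192/np.tan(np.radians(i["fovy"]/2)); v,u=np.mgrid[:384,:512]
    c=np.stack([(u-i["cx"])/f*d,(v-i["cy"])/f*d,d],-1); return (c-i["t"])@i["R"]
E
python3 - <<'E'
from h import *
w=np.load("w1.npz")
for n,P,d in[("top",cloud(np.load("top0.npy"),optics.camera_info("top")),np.load("top0.npy")),("side",cloud(np.load("side0.npy"),optics.camera_info("side")),np.load("side0.npy")),("w",w["P"],w["d"])]:
  for nm,c,zr,rad in[("jar",(.498,-.2085),(.085,.1),.03),("jarbody",(.498,-.2085),(.01,.07),.05),("stop",(.477,.238),(.068,.085),.03),("socket",(.477,.238),(.03,.05),.03)]:
    m=(d>0)&(np.hypot(P[...,0]-c[0],P[...,1]-c[1])<rad)&(P[...,2]>zr[0])&(P[...,2]<zr[1])
    if m.sum()<4: print(n,nm,m.sum());continue
    Q=P[m];(cc,r)=cv2.minEnclosingCircle(Q[:,:2].astype(np.float32));print(n,nm,m.sum(),np.round(cc,4),round(r,4),"zmax",Q[:,2].max().round(4),"mean",Q.mean(0).round(4))
R=Rt(0,TH)
g=np.load("grip1.npz");az=-15
a=np.radians(az);F=np.array([[np.cos(a),-np.sin(a),0],[np.sin(a),np.cos(a),0],[0,0,1]])
Rtool=F@g["R"].T
for h in(.1,.05):
  p=np.array([.498,-.2085,.092+h])-Rtool@g["t"];print(p,Ro.from_matrix(Rtool).as_euler("xyz",degrees=True));go(p,Rtool)
E
```

```text
top jar 65 [ 0.5016 -0.2109] 0.0213 zmax 0.0995 mean [ 0.5026 -0.2104  0.0917]
top jarbody 178 [ 0.5019 -0.2111] 0.0369 zmax 0.0699 mean [ 0.4963 -0.203   0.0568]
top stop 40 [0.4782 0.2343] 0.0131 zmax 0.0835 mean [0.4783 0.2341 0.0759]
top socket 56 [0.4792 0.2345] 0.0211 zmax 0.0497 mean [0.4763 0.2317 0.0412]
side jar 191 [ 0.4993 -0.2091] 0.0222 zmax 0.0957 mean [ 0.4992 -0.2114  0.0913]
side jarbody 691 [ 0.4988 -0.2112] 0.0365 zmax 0.07 mean [ 0.5003 -0.2322  0.0477]
side stop 42 [0.4757 0.2338] 0.0129 zmax 0.0806 mean [0.4767 0.231  0.075 ]
side socket 85 [0.4759 0.2336] 0.0213 zmax 0.0497 mean [0.4766 0.2242 0.0403]
w jar 277 [ 0.5107 -0.2067] 0.0183 zmax 0.0948 mean [ 0.5147 -0.2053  0.0916]
w jarbody 613 [ 0.5122 -0.2097] 0.0325 zmax 0.07 mean [ 0.5258 -0.2008  0.0573]
w stop 445 [0.478  0.2361] 0.0142 zmax 0.0803 mean [0.4792 0.2321 0.0758]
w socket 651 [0.4783 0.2361] 0.0216 zmax 0.05 mean [0.4798 0.2265 0.041 ]
[ 0.49243547 -0.20712991  0.20644111] [-179.89013352   15.62603509  -15.26866324]
 t [-20.9 142.2  20.2] w [ -0.2 -30.7  29.9] rows>= 6.0 time 5.0
[ 0.49243547 -0.20712991  0.15644111] [-179.89013352   15.62603509  -15.26866324]
 t [-34.6 142.4  68.3] w [ -0.2 -30.7  29.9] rows>= 6.0 time 5.0
```

```bash
sed -i 's/$//' h.py; cat >> h.py <<'E'
def place(gf,az,base,n=None,h=0,nz=None):
    """tool pose putting held part (grip file) at base+n*h, part x at azimuth az, part z=n"""
    g=np.load(gf);a=np.radians(az)
    if nz is None: nz=np.array([0,0,1.])
    y=np.array([-np.sin(a),np.cos(a),0]); F=np.c_[np.cross(y,nz),y,nz]
    R=F@g["R"].T; return np.array(base)+nz*h-R@g["t"],R
def circ(P,d,c,zr,rad,nm):
    m=(d>0)&(np.hypot(P[...,0]-c[0],P[...,1]-c[1])<rad)&(P[...,2]>zr[0])&(P[...,2]<zr[1]); Q=P[m]
    if len(Q)<5: print(nm,"few");return
    cc,r=cv2.minEnclosingCircle(Q[:,:2].astype(np.float32)); print(nm,len(Q),np.round(cc,4),"r",round(r,4),"z",Q[:,2].min().round(4),Q[:,2].max().round(4))
E
python3 -m creep '[{"tx":-4,"ty":28,"tz":0,"wx":0,"wy":-6,"wz":6,"gripper":-0.4},{"tx":-8,"ty":57,"tz":0,"wx":0,"wy":-12,"wz":12,"gripper":-0.4},{"tx":-12,"ty":85,"tz":4,"wx":0,"wy":-18,"wz":17,"gripper":-0.4},{"tx":-16,"ty":113,"tz":8,"wx":0,"wy":-24,"wz":23,"gripper":-0.4},{"tx":-21,"ty":142,"tz":12,"wx":0,"wy":-30,"wz":30,"gripper":-0.4}]' 20
python3 - <<'E'
from h import *
go(*place("grip1.npz",-15,[.5005,-.21,.092],h=.1)); print(pose()[2]["qpos"])
E
```

```text
time_s: 5.42
tool_pos: [0.492, -0.2079, 0.2149]
tool_rot: [-178.6, 10.5, -10.5]
force: [0.5, -0.0, -0.4]
grip_width: 0.0529
grasp_force: 20.0
 t [4.5 0.4 7.8] w [-0.3 -5.1  4.7] rows>= 1.0 time 5.4167
[ 13.12231073  12.78659554   7.90714161  91.86192554  -1.26830678
  86.03324064 -79.46887105]
```

```bash
python3 -m creep '[{"tx":2,"ty":0,"tz":8,"wx":0,"wy":-5,"wz":5,"gripper":-0.4},{"tx":4,"ty":0,"tz":18,"wx":0,"wy":-5,"wz":5,"gripper":-0.4},{"tx":5,"ty":0,"tz":28,"wx":0,"wy":-5,"wz":5,"gripper":-0.4},{"tx":5,"ty":0,"tz":28,"wx":0,"wy":-5,"wz":5,"gripper":-0.4}]' 20
python3 - <<'E'
from h import *
go(*place("grip1.npz",-15,[.5005,-.21,.092],h=.05)); p,R,o=pose(); g=np.load("grip1.npz");O=p+R@g["t"];print("funnel",O,"axis",(R@g["R"])[:,2])
for c in("side","top"):
    pic,d=optics.read_camera(c);P=cloud(d,optics.camera_info(c));cv2.imwrite(f"pics/{c}1.png",cv2.resize(pic[180:350,130:350] if c=="side" else pic[150:270,260:420],None,fx=3,fy=3)[:,:,::-1])
    circ(P,d,(.5,-.21),(.085,.097),.03,c+" jar");circ(P,d,(.5,-.21),(.01,.07),.05,c+" body")
    circ(P,d,O,(O[2]-.033,O[2]-.004),.03,c+" stem");circ(P,d,O,(O[2]+.022,O[2]+.047),.028,c+" rim")
pic,d,P=wcloud("w2");circ(P,d,(.5,-.21),(.085,.097),.03,"w jar");circ(P,d,(.5,-.21),(.01,.07),.05,"w body");circ(P,d,O,(O[2]-.033,O[2]-.004),.03,"w stem");circ(P,d,O,(O[2]+.022,O[2]+.047),.028,"w rim")
E
```

```text
time_s: 5.75
tool_pos: [0.4896, -0.2053, 0.1828]
tool_rot: [-179.6, 15.6, -15.3]
force: [-0.7, 1.0, -0.4]
grip_width: 0.0534
grasp_force: 20.0
 t [12.9  2.  23.7] w [-0.3  0.  -0. ] rows>= 0.7 time 5.75
funnel [ 0.49518754 -0.20657117  0.16836267] axis [-0.00103346 -0.00520464  0.99998592]
side jar 192 [ 0.4998 -0.2092] r 0.0225 z 0.0851 0.0955
side body 689 [ 0.4998 -0.2109] r 0.0366 z 0.0101 0.07
side stem 41 [ 0.4938 -0.2123] r 0.0077 z 0.1373 0.1607
side rim few
top jar 18 [ 0.4922 -0.2028] r 0.0153 z 0.0862 0.0968
top body 100 [ 0.4863 -0.1911] r 0.0354 z 0.0107 0.07
top stem few
top rim 14 [ 0.4921 -0.1963] r 0.0208 z 0.1927 0.2147
w jar 1623 [ 0.5009 -0.209 ] r 0.0213 z 0.085 0.0941
w body 3272 [ 0.5015 -0.209 ] r 0.0361 z 0.01 0.07
w stem 312 [ 0.4995 -0.2083] r 0.0091 z 0.1393 0.1599
w rim 5392 [ 0.4953 -0.2066] r 0.028 z 0.1904 0.215
```

View pics/side1.png

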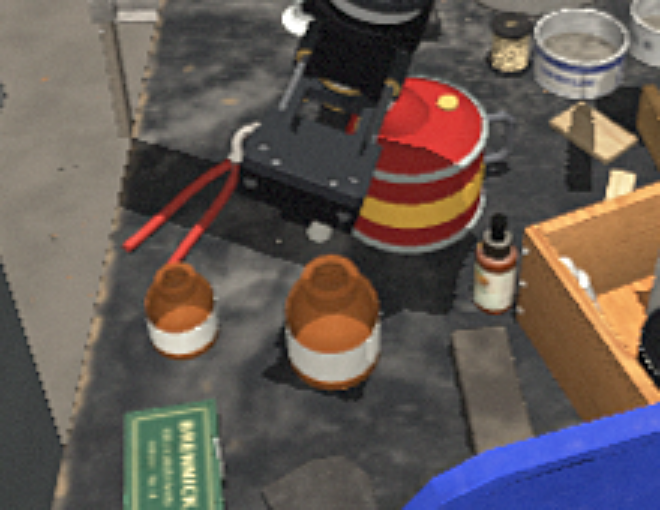

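View pics/w2.png

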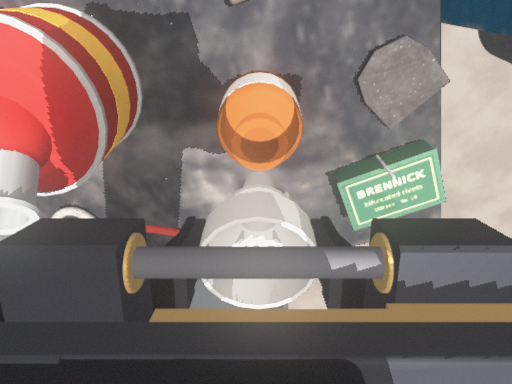

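The wrist view shows the jar mouth at (260,125), in front of the held funnel's rim at (258,245). The jar circle has r = 21.3 mm, centred at (0.501,-0.209), so I'll align over it.

```bash
python3 - <<'E'
from h import *
for h in(.045,):go(*place("grip1.npz",-15,[.501,-.2091,.092],h=h))
E
python3 -m creep '[{"tx":7,"ty":0,"tz":8,"wx":0,"wy":0,"wz":0,"gripper":-0.4},{"tx":12,"ty":0.5,"tz":18,"wx":0,"wy":0,"wz":0,"gripper":-0.4},{"tx":14.5,"ty":1,"tz":28,"wx":0,"wy":0,"wz":0,"gripper":-0.4},{"tx":14.5,"ty":1,"tz":28,"wx":0,"wy":0,"wz":0,"gripper":-0.4},{"tx":14.5,"ty":1,"tz":28,"wx":0,"wy":0,"wz":0,"gripper":-0.4}]' 20
python3 - <<'E'
from h import *
for h in(.045,.01,-.001):go(*place("grip1.npz",-15,[.501,-.2091,.092],h=h))
E
```

```text
t [14.   0.7 32.2] w [-0.3 -0.3 -0.1] rows>= 0.8 time 5.9
time_s: 6.32
tool_pos: [0.4962, -0.2088, 0.1526]
tool_rot: [-179.7, 15.7, -15.4]
force: [0.3, -0.6, -0.6]
grip_width: 0.0533
grasp_force: 20.0
 t [-0.7 -0.8  1.4] w [-0.3  0.  -0.2] rows>= 0.0 time 6.3167
 t [ 8.7 -0.6 35.1] w [-0.3  0.  -0.2] rows>= 0.9 time 6.3167
 t [11.7 -0.6 45.7] w [-0.3  0.  -0.2] rows>= 1.1 time 6.3167
```

```bash
python3 -m creep '[{"tx":1,"ty":-0.5,"tz":8,"wx":-0.3,"wy":0,"wz":0,"gripper":-0.4},{"tx":3,"ty":-0.6,"tz":15,"wx":-0.3,"wy":0,"wz":0,"gripper":-0.4},{"tx":5,"ty":-0.6,"tz":22,"wx":-0.3,"wy":0,"wz":0,"gripper":-0.4},{"tx":7,"ty":-0.6,"tz":29,"wx":-0.3,"wy":0,"wz":0,"gripper":-0.4},{"tx":8.7,"ty":-0.6,"tz":35,"wx":-0.3,"wy":0,"wz":0,"gripper":-0.4}]' 20
python3 - <<'E'
from h import *
for h in(.01,0,-.001):go(*place("grip1.npz",-15,[.501,-.2091,.092],h=h))
E
```

```text
time_s: 6.73
tool_pos: [0.4962, -0.208, 0.1166]
tool_rot: [-180.0, 15.6, -15.4]
force: [0.3, 0.9, -1.5]
grip_width: 0.0534
grasp_force: 20.0
 t [-0.7 -0.1  0.4] w [ 0.  -0.1 -0.2] rows>= 0.0 time 6.7333
 t [ 2. -0. 10.] w [ 0.  -0.1 -0.2] rows>= 0.2 time 6.7333
 t [ 2.3 -0.  11. ] w [ 0.  -0.1 -0.2] rows>= 0.3 time 6.7333
```

No contact so far. I'll lower the last 10 mm slowly.

```bash
python3 -m creep '[{"tx":0,"ty":0,"tz":3,"wx":0,"wy":0,"wz":0,"gripper":-0.4},{"tx":0.6,"ty":0,"tz":5,"wx":0,"wy":0,"wz":0,"gripper":-0.4},{"tx":1,"ty":0,"tz":7,"wx":0,"wy":0,"wz":0,"gripper":-0.4},{"tx":1.5,"ty":0,"tz":8.5,"wx":0,"wy":0,"wz":0,"gripper":-0.4},{"tx":2,"ty":0,"tz":10,"wx":0,"wy":0,"wz":0,"gripper":-0.4}]' 12
python3 -m creep '[{"tx":0.2,"ty":0,"tz":0.7,"wx":0,"wy":0,"wz":0,"gripper":-0.4},{"tx":0.3,"ty":0,"tz":1.2,"wx":0,"wy":0,"wz":0,"gripper":-0.4},{"tx":0.3,"ty":0,"tz":1.2,"wx":0,"wy":0,"wz":0,"gripper":-0.4}]' 12
python3 - <<'E'
from h import *
for h in(0,):go(*place("grip1.npz",-15,[.501,-.2091,.092],h=h))
E
```

```text
time_s: 7.15
tool_pos: [0.4959, -0.208, 0.1076]
tool_rot: [-180.0, 15.5, -15.4]
force: [0.5, -0.1, -1.5]
grip_width: 0.0536
grasp_force: 12.0
time_s: 7.4
tool_pos: [0.4958, -0.2079, 0.1064]
tool_rot: [-180.0, 15.5, -15.4]
force: [-0.6, -0.7, -0.6]
grip_width: 0.0534
grasp_force: 12.0
 t [-0.4 -0.1  0.1] w [ 0.  -0.1 -0.2] rows>= 0.0 time 7.4
```

```bash
python3 -m creep '[{"tx":0,"ty":0,"tz":0.5,"wx":0,"wy":0,"wz":0,"gripper":-0.4},{"tx":0.2,"ty":0,"tz":1,"wx":0,"wy":0,"wz":0,"gripper":-0.4},{"tx":0.4,"ty":0,"tz":1.5,"wx":0,"wy":0,"wz":0,"gripper":-0.4},{"tx":0.4,"ty":0,"tz":1.5,"wx":0,"wy":0,"wz":0,"gripper":-0.4}]' 8
python3 -m creep '[{"tx":0.1,"ty":0,"tz":0.5,"wx":0,"wy":0,"wz":0,"gripper":-0.4},{"tx":0.3,"ty":0,"tz":1,"wx":0,"wy":0,"wz":0,"gripper":-0.4},{"tx":0.4,"ty":0,"tz":1.5,"wx":0,"wy":0,"wz":0,"gripper":-0.4},{"tx":0.4,"ty":0,"tz":1.5,"wx":0,"wy":0,"wz":0,"gripper":-0.4}]' 8
```

```text
time_s: 7.73
tool_pos: [0.4959, -0.208, 0.1063]
tool_rot: [-180.0, 15.5, -15.4]
force: [-1.2, 0.6, 7.6]
grip_width: 0.0535
grasp_force: 8.0
time_s: 8.07
tool_pos: [0.4961, -0.2081, 0.1058]
tool_rot: [-180.0, 15.4, -15.4]
force: [-1.7, 0.5, 12.1]
grip_width: 0.0535
grasp_force: 8.0
```

```bash
python3 -m creep '[{"tx":-0.6,"ty":0,"tz":-2,"wx":0,"wy":0,"wz":0,"gripper":-0.4},{"tx":-0.6,"ty":0,"tz":-2,"wx":0,"wy":0,"wz":0,"gripper":0.2},{"tx":-0.6,"ty":0,"tz":-2,"wx":0,"wy":0,"wz":0,"gripper":1},{"tx":-0.6,"ty":0,"tz":-2,"wx":0,"wy":0,"wz":0,"gripper":1},{"tx":-0.6,"ty":0,"tz":-2,"wx":0,"wy":0,"wz":0,"gripper":1}]' 8
python3 -m creep '[{"tx":0,"ty":0,"tz":0,"wx":0,"wy":0,"wz":0,"gripper":1},{"tx":-5,"ty":0,"tz":-20,"wx":0,"wy":0,"wz":0,"gripper":1},{"tx":-14,"ty":0,"tz":-50,"wx":0,"wy":0,"wz":0,"gripper":1},{"tx":-22,"ty":0,"tz":-80,"wx":0,"wy":0,"wz":0,"gripper":1},{"tx":-30,"ty":0,"tz":-110,"wx":0,"wy":0,"wz":0,"gripper":1}]' 20
python3 - <<'E'
from h import *
p,R,o=pose();print(o["qpos"])
pic,d,P=wcloud("w3")
circ(P,d,(.501,-.209),(.126,.14),.035,"rim");circ(P,d,(.501,-.209),(.085,.093),.03,"jar");circ(P,d,(.501,-.209),(.01,.06),.05,"body")
Rs=Rt(24,-GA);G=np.array([.477,.2348,.04+.027]);print(tcp_for(G,Rs))
go([.45,.02,.26],Rt(5,-.1),"via");go(tcp_for(G+[0,0,.1],Rs),Rs,"pre")
E
```

```text
time_s: 8.48
tool_pos: [0.4953, -0.2077, 0.1048]
tool_rot: [-180.0, 15.6, -15.4]
force: [0.1, 0.1, 0.6]
grip_width: 0.0667
grasp_force: 0.0
time_s: 8.9
tool_pos: [0.4956, -0.208, 0.2201]
tool_rot: [-180.0, 15.6, -15.4]
force: [-0.1, -0.0, 0.4]
grip_width: 0.0863
grasp_force: 0.0
[ 12.39936622  16.97438061   8.50311417  86.98546295  -1.05588256
  91.74121516 -84.45674125]
rim 1206 [ 0.5018 -0.2092] r 0.0274 z 0.126 0.1367
jar 209 [ 0.5077 -0.2101] r 0.0167 z 0.085 0.093
body 855 [ 0.5015 -0.2089] r 0.0361 z 0.01 0.06
[0.47221566 0.23266988 0.04873603]
via t [-112.6 -207.9   -4.1] w [ -3.7   9.2 -20.1] rows>= 5.7 time 8.95
pre t [-117.8 -418.7  112.6] w [-10.6  -1.  -38. ] rows>= 10.8 time 8.95
```

View pics/w3.png

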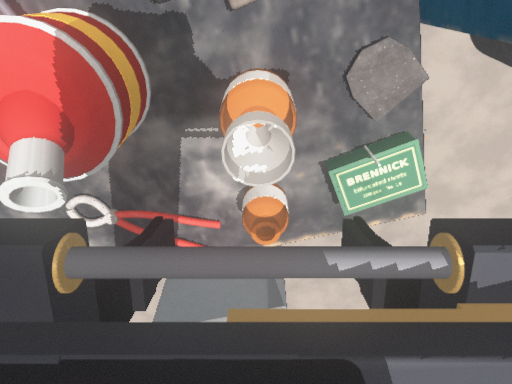

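The wrist view shows the funnel upright on the jar at (258,150), with its rim centred on the jar and at the expected 134 mm. The can's open neck is at (35,190). Next is the stopper.

```bash
python3 -m creep '[{"tx":-113,"ty":-208,"tz":-4,"wx":-4,"wy":9,"wz":-20,"gripper":1},{"tx":-113,"ty":-208,"tz":-4,"wx":-4,"wy":9,"wz":-20,"gripper":1},{"tx":-113,"ty":-208,"tz":-4,"wx":-4,"wy":9,"wz":-20,"gripper":1},{"tx":-113,"ty":-208,"tz":-4,"wx":-4,"wy":9,"wz":-20,"gripper":1},{"tx":-113,"ty":-208,"tz":-4,"wx":-4,"wy":9,"wz":-20,"gripper":1}]' 20
python3 - <<'E'
from h import *
Rs=Rt(24,-GA);G=np.array([.477,.2348,.04+.027])
print(pose()[0]);go(tcp_for(G+[0,0,.12],Rs),Rs,"pre")
E
```

```text
time_s: 9.37
tool_pos: [0.452, -0.0044, 0.2499]
tool_rot: [179.9, 6.3, 5.0]
force: [1.7, 0.5, -0.7]
grip_width: 0.0872
grasp_force: 0.0
[ 0.4519571  -0.00437336  0.24988645]
pre t [  49.5 -234.5   75.7] w [ -3.6  -9.6 -18.7] rows>= 6.0 time 9.3667
```

```bash
python3 -m creep '[{"tx":49,"ty":-234,"tz":30,"wx":-4,"wy":-10,"wz":-19,"gripper":1},{"tx":49,"ty":-234,"tz":30,"wx":-4,"wy":-10,"wz":-19,"gripper":1},{"tx":49,"ty":-234,"tz":76,"wx":-4,"wy":-10,"wz":-19,"gripper":1},{"tx":49,"ty":-234,"tz":76,"wx":-4,"wy":-10,"wz":-19,"gripper":1},{"tx":49,"ty":-234,"tz":76,"wx":-4,"wy":-10,"wz":-19,"gripper":1}]' 20
python3 -m creep '[{"tx":7,"ty":-35,"tz":9,"wx":0,"wy":0,"wz":0,"gripper":1},{"tx":7,"ty":-35,"tz":9,"wx":0,"wy":0,"wz":0,"gripper":1},{"tx":7,"ty":-35,"tz":9,"wx":0,"wy":0,"wz":0,"gripper":1}]' 20
python3 - <<'E'
from h import *
pic,d,P=wcloud("w4");c=(.477,.235)
circ(P,d,c,(.07,.085),.02,"knob");circ(P,d,c,(.07,.085),.03,"knob30");circ(P,d,c,(.034,.045),.03,"flange/sock");circ(P,d,c,(.002,.015),.05,"foot")
Rs=Rt(24,-GA);G=np.array([.477,.2348,.04+.027])
print(pose()[0]);go(tcp_for(G+[0,0,.06],Rs),Rs,"pre");go(tcp_for(G,Rs),Rs,"pre")
E
```

```text
time_s: 9.78
tool_pos: [0.4702, 0.1922, 0.1847]
tool_rot: [179.8, 16.6, 24.4]
force: [0.7, -0.2, -0.1]
grip_width: 0.087
grasp_force: 0.0
time_s: 10.03
tool_pos: [0.458, 0.2253, 0.174]
tool_rot: [179.8, 16.7, 24.6]
force: [0.6, -1.4, -0.1]
grip_width: 0.0869
grasp_force: 0.0
knob 987 [0.4781 0.2367] r 0.0139 z 0.0703 0.0798
knob30 987 [0.4781 0.2367] r 0.0139 z 0.0703 0.0798
flange/sock 922 [0.4782 0.237 ] r 0.021 z 0.034 0.045
foot 2084 [0.4811 0.2367] r 0.0468 z 0.002 0.015
[0.45929904 0.22324913 0.17479422]
pre t [33.9 -3.5 58.8] w [0.4 0.6 0.3] rows>= 1.6 time 10.0833
pre t [ 51.1  -3.8 116.3] w [0.4 0.6 0.3] rows>= 3.0 time 10.0833
```

View pics/w4.png

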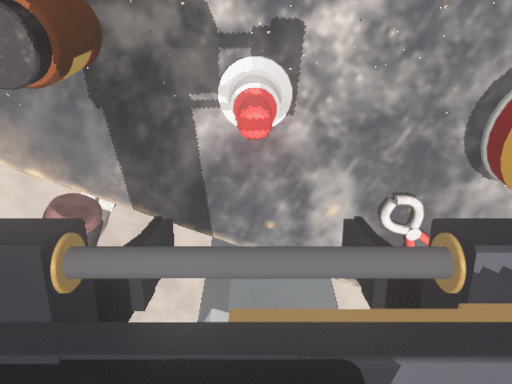

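The stopper is at (255,110), standing clear; its fit is (0.478,0.2367). Descending.

```bash
python3 - <<'E'
from h import *
Rs=Rt(24,-GA);G=np.array([.478,.2366,.04+.027])
print(pose()[0]);go(tcp_for(G+[0,0,.05],Rs),Rs,"pre")
E
python3 -m creep '[{"tx":15,"ty":-4,"tz":25,"wx":0,"wy":0,"wz":0,"gripper":1},{"tx":30,"ty":-4.5,"tz":50,"wx":0,"wy":0,"wz":0,"gripper":1},{"tx":37,"ty":-4.5,"tz":65,"wx":0,"wy":0,"wz":0,"gripper":1},{"tx":37,"ty":-4.5,"tz":68,"wx":0,"wy":0,"wz":0,"gripper":1},{"tx":37,"ty":-4.5,"tz":68,"wx":0,"wy":0,"wz":0,"gripper":1}]' 20
python3 - <<'E'
from h import *
Rs=Rt(24,-GA);G=np.array([.478,.2366,.04+.027])
go(tcp_for(G,Rs),Rs,"grasp")
E
```

```text
[0.45929904 0.22324913 0.17479422]
pre t [38.4 -4.8 67.9] w [0.4 0.6 0.3] rows>= 1.9 time 10.0833
time_s: 10.5
tool_pos: [0.4726, 0.2314, 0.0992]
tool_rot: [179.7, 16.7, 24.1]
force: [0.7, -0.9, 0.8]
grip_width: 0.0873
grasp_force: 0.0
grasp t [16.2 -2.8 47.8] w [0.3 0.7 0.1] rows>= 1.2 time 10.5
```

```bash
python3 -m creep '[{"tx":4,"ty":-2.8,"tz":12,"wx":0.3,"wy":0.7,"wz":0,"gripper":1},{"tx":8,"ty":-2.8,"tz":24,"wx":0.3,"wy":0.7,"wz":0,"gripper":1},{"tx":12,"ty":-2.8,"tz":36,"wx":0.3,"wy":0.7,"wz":0,"gripper":1},{"tx":16,"ty":-2.8,"tz":48,"wx":0.3,"wy":0.7,"wz":0,"gripper":1},{"tx":16,"ty":-2.8,"tz":48,"wx":0.3,"wy":0.7,"wz":0,"gripper":1}]' 20
python3 - <<'E'
from h import *
Rs=Rt(24,-GA);G=np.array([.478,.2366,.04+.027])
go(tcp_for(G,Rs),Rs,"grasp")
pic,d,P=wcloud("w5");circ(P,d,G,(.07,.085),.02,"knob")
E
```

```text
time_s: 10.92
tool_pos: [0.4717, 0.2353, 0.0467]
tool_rot: [-180.0, 16.1, 24.2]
force: [-0.3, -1.0, -0.6]
grip_width: 0.0867
grasp_force: 0.0
grasp t [ 0.4  1.4 -2.3] w [0.  0.1 0.2] rows>= 0.1 time 10.9167
knob 605 [0.4786 0.2368] r 0.0139 z 0.07 0.0787
```

```bash
python3 -m creep '[{"tx":1,"ty":1.3,"tz":-2,"wx":0,"wy":0,"wz":0,"gripper":0.3},{"tx":1,"ty":1.3,"tz":-2,"wx":0,"wy":0,"wz":0,"gripper":0},{"tx":1,"ty":1.3,"tz":-2,"wx":0,"wy":0,"wz":0,"gripper":-0.8},{"tx":1,"ty":1.3,"tz":-2,"wx":0,"wy":0,"wz":0,"gripper":-0.8},{"tx":1,"ty":1.3,"tz":-2,"wx":0,"wy":0,"wz":0,"gripper":-0.8}]' 20
python3 -m creep '[{"tx":0,"ty":0,"tz":0,"wx":0,"wy":0,"wz":0,"gripper":-0.8},{"tx":0,"ty":0,"tz":0,"wx":0,"wy":0,"wz":0,"gripper":-0.8},{"tx":0,"ty":0,"tz":0,"wx":0,"wy":0,"wz":0,"gripper":-0.8},{"tx":0,"ty":0,"tz":0,"wx":0,"wy":0,"wz":0,"gripper":-0.8},{"tx":0,"ty":0,"tz":0,"wx":0,"wy":0,"wz":0,"gripper":-0.8}]' 20
```

```text
time_s: 11.38
tool_pos: [0.4752, 0.2361, 0.0512]
tool_rot: [-179.9, 15.8, 24.3]
force: [-0.2, 0.8, -0.4]
grip_width: 0.0616
grasp_force: 0.0
time_s: 11.8
tool_pos: [0.475, 0.2359, 0.0507]
tool_rot: [-179.9, 15.9, 24.3]
force: [-0.7, -0.3, -0.3]
grip_width: 0.0282
grasp_force: 0.0
```

```bash
python3 -m creep '[{"tx":0,"ty":0,"tz":0,"wx":0,"wy":0,"wz":0,"gripper":-0.8},{"tx":0,"ty":0,"tz":0,"wx":0,"wy":0,"wz":0,"gripper":-0.8},{"tx":0,"ty":0,"tz":0,"wx":0,"wy":0,"wz":0,"gripper":-0.8}]' 25
python3 - <<'E'
from h import *
p,R,o=pose(); a=np.radians(24.2);F=np.array([[np.cos(a),-np.sin(a),0],[np.sin(a),np.cos(a),0],[0,0,1]])
t=R.T@(np.array([.4783,.2367,.04])-p);print(t);t[1]=0
np.savez("grip2.npz",R=R.T@F,t=t); print(R.T@F)
go(p+[0,0,.05],R)
E
python3 -m creep '[{"tx":-3,"ty":0,"tz":-10,"wx":0,"wy":0,"wz":0,"gripper":-0.8},{"tx":-6,"ty":0,"tz":-20,"wx":0,"wy":0,"wz":0,"gripper":-0.8},{"tx":-11,"ty":0,"tz":-38,"wx":0,"wy":0,"wz":0,"gripper":-0.8},{"tx":-20,"ty":0,"tz":-70,"wx":0,"wy":0,"wz":0,"gripper":-0.8},{"tx":-30,"ty":0,"tz":-105,"wx":0,"wy":0,"wz":0,"gripper":-0.8}]' 25
```

```text
time_s: 12.05
tool_pos: [0.475, 0.2359, 0.0508]
tool_rot: [-179.9, 15.9, 24.3]
force: [-0.7, 0.6, 0.2]
grip_width: 0.0252
grasp_force: 25.0
[0.00615791 0.00068892 0.00942533]
[[ 9.61886158e-01  8.70112852e-04 -2.73448830e-01]
 [ 5.62847940e-04 -9.99999119e-01 -1.20211318e-03]
 [-2.73449635e-01  1.00238592e-03 -9.61885800e-01]]
 t [-13.7  -0.1 -48.1] w [0. 0. 0.] rows>= 1.2 time 12.05
time_s: 12.47
tool_pos: [0.474, 0.2353, 0.161]
tool_rot: [-179.9, 16.0, 24.3]
force: [1.2, 1.1, -0.9]
grip_width: 0.0252
grasp_force: 25.0
```

```bash
python3 - <<'E'
from h import *
p,R=place("grip2.npz",AZ,M,h=.08,nz=nvec(AZ));print(p,Ro.from_matrix(R).as_euler("xyz",degrees=True));go(p,R)
E
```

```text
[ 0.47379725 -0.06512003  0.23361774] [-179.95652733  -15.64307064   14.45177141]
 t [-138.9  273.8  -36.1] w [ 0.  31.6  9.9] rows>= 7.4 time 12.4667
```

```bash
python3 -m creep '[{"tx":-28,"ty":30,"tz":-20,"wx":0,"wy":4,"wz":1,"gripper":-0.8},{"tx":-50,"ty":62,"tz":-28,"wx":0,"wy":8,"wz":2,"gripper":-0.8},{"tx":-70,"ty":95,"tz":-36,"wx":0,"wy":12,"wz":3,"gripper":-0.8},{"tx":-85,"ty":128,"tz":-36,"wx":0,"wy":16,"wz":5,"gripper":-0.8},{"tx":-100,"ty":160,"tz":-36,"wx":0,"wy":20,"wz":6,"gripper":-0.8}]' 25
python3 - <<'E'
from h import *
p,R=place("grip2.npz",AZ,M,h=.08,nz=nvec(AZ));print(pose()[0]);go(p,R)
E
```

```text
time_s: 12.88
tool_pos: [0.4623, 0.0527, 0.2247]
tool_rot: [179.4, -4.6, 18.3]
force: [-0.1, -1.0, -0.2]
grip_width: 0.0249
grasp_force: 25.0
[0.46233002 0.05266197 0.22467162]
 t [-25.2 115.6  -9.7] w [-0.  11.   3.8] rows>= 2.8 time 12.8833
```

```bash
python3 -m creep '[{"tx":-8,"ty":30,"tz":-5,"wx":0,"wy":3,"wz":1,"gripper":-0.8},{"tx":-16,"ty":60,"tz":-9,"wx":0,"wy":6,"wz":2,"gripper":-0.8},{"tx":-21,"ty":90,"tz":-10,"wx":0,"wy":9,"wz":3,"gripper":-0.8},{"tx":-25,"ty":115,"tz":-10,"wx":0,"wy":11,"wz":4,"gripper":-0.8},{"tx":-25,"ty":115,"tz":-10,"wx":0,"wy":11,"wz":4,"gripper":-0.8}]' 25
python3 -m creep '[{"tx":0,"ty":0,"tz":0,"wx":0,"wy":0,"wz":0,"gripper":-0.8},{"tx":0,"ty":0,"tz":0,"wx":0,"wy":0,"wz":0,"gripper":-0.8}]' 25
python3 - <<'E'
from h import *
p,R=place("grip2.npz",AZ,M,h=.08,nz=nvec(AZ));print(pose()[0]);go(p,R)
pic,d,P=wcloud("w6");n=nvec(AZ)
ax=np.cross([0,0,1],n);ax/=np.linalg.norm(ax);ay=np.cross(n,ax)
L=np.stack([(P-M)@ax,(P-M)@ay,(P-M)@n],-1)
circ(L,d,(0,0),(-.006,.006),.03,"rim");circ(L,d,(0,0),(-.02,-.006),.03,"neck")
h=.08
circ(L,d,(0,0),(h-.028,h-.002),.03,"plug");circ(L,d,(0,0),(h+.028,h+.042),.02,"knob");circ(L,d,(0,0),(h-.002,h+.006),.03,"flange")
circ(P,d,(.569,-.04),(.1,.11),.09,"cantop")
pic,d=optics.read_camera("side");P=cloud(d,optics.camera_info("side"));L=np.stack([(P-M)@ax,(P-M)@ay,(P-M)@n],-1)
circ(L,d,(0,0),(-.006,.006),.03,"s rim");circ(L,d,(0,0),(-.02,-.006),.03,"s neck");circ(L,d,(0,0),(h-.028,h-.002),.03,"s plug");circ(P,d,(.569,-.04),(.1,.11),.09,"s cantop")
E
```

```text
time_s: 13.3
tool_pos: [0.4726, -0.0691, 0.2326]
tool_rot: [-180.0, -15.4, 13.8]
force: [-0.9, -0.1, -1.0]
grip_width: 0.0251
grasp_force: 25.0
time_s: 13.47
tool_pos: [0.4736, -0.062, 0.2319]
tool_rot: [-179.9, -15.2, 14.4]
force: [0.3, 0.8, -0.5]
grip_width: 0.0252
grasp_force: 25.0
[ 0.47361582 -0.06197654  0.23190769]
 t [-0.1  3.1 -1.8] w [-0.1  0.4 -0.1] rows>= 0.1 time 13.4667
rim 1368 [0.0002 0.0008] r 0.0211 z -0.0059 0.0017
neck 429 [0.0001 0.0022] r 0.0166 z -0.02 -0.006
plug 332 [-0.0039  0.0067] r 0.0122 z 0.052 0.0778
knob 649 [-0.0004  0.004 ] r 0.018 z 0.108 0.1179
flange 1038 [-0.0009  0.0052] r 0.0193 z 0.078 0.086
cantop 5447 [ 0.5691 -0.0408] r 0.0506 z 0.1 0.11
s rim 117 [0.0009 0.0006] r 0.022 z -0.0057 0.0034
s neck 94 [ 0.0023 -0.0014] r 0.0193 z -0.0198 -0.0061
s plug 58 [ 0.0023 -0.0013] r 0.0105 z 0.0529 0.0745
s cantop 487 [ 0.5659 -0.0445] r 0.0523 z 0.1 0.1096
```

View pics/w6.png

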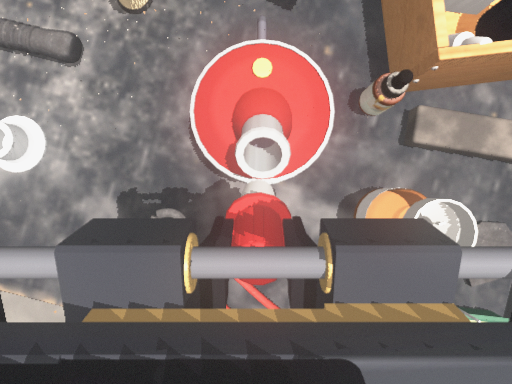

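The can's mouth is still where expected: the rim at (262,152) fits within 1 mm. The stopper hangs just behind it at (258,225). I'll fix the 3 mm sideways error and check the stopper's extents against the model.

```bash
python3 -m creep '[{"tx":0,"ty":2,"tz":0,"wx":0,"wy":0.4,"wz":0,"gripper":-0.8},{"tx":3,"ty":3,"tz":10,"wx":0,"wy":0.4,"wz":0,"gripper":-0.8},{"tx":5,"ty":3,"tz":19,"wx":0,"wy":0.4,"wz":0,"gripper":-0.8},{"tx":5.5,"ty":3,"tz":22,"wx":0,"wy":0.4,"wz":0,"gripper":-0.8},{"tx":5.5,"ty":3,"tz":22,"wx":0,"wy":0.4,"wz":0,"gripper":-0.8}]' 25
python3 -m creep '[{"tx":0,"ty":0,"tz":0,"wx":0,"wy":0,"wz":0,"gripper":-0.8},{"tx":0,"ty":0,"tz":0,"wx":0,"wy":0,"wz":0,"gripper":-0.8}]' 25
python3 - <<'E'
from h import *
for h in(.055,.03):go(*place("grip2.npz",AZ,M,h=h,nz=nvec(AZ)))
n=nvec(AZ);ax=np.cross([0,0,1],n);ax/=np.linalg.norm(ax);ay=np.cross(n,ax)
g=np.load("grip2.npz");p,R,o=pose();O=p+R@g["t"];z=R@g["R"][:,2]
print("pred stopper local",[np.round(1e3*(O-M)@v,1) for v in(ax,ay,n)],"axis",[np.round(z@v,3) for v in(ax,ay,n)])
h=(O-M)@n
from h import wcloud
pic,d,P=wcloud();L=np.stack([(P-O)@ax,(P-O)@ay,(P-O)@n],-1)
hsv=cv2.cvtColor(pic,cv2.COLOR_RGB2HSV);red=((hsv[...,0]<12)|(hsv[...,0]>168))&(hsv[...,1]>110)&(d>0)
for nm,a,b in(("flange",-.001,.005),("knob",.01,.04),("knobtop",.036,.043)):
    Q=L[red&(L[...,2]>a)&(L[...,2]<b)&(np.hypot(L[...,0],L[...,1])<.03)]
    if len(Q): print(nm,len(Q),"ax",np.round(1e3*np.percentile(Q[:,0],[1,50,99]),1),"ay",np.round(1e3*np.percentile(Q[:,1],[1,50,99]),1),"z",np.round(1e3*np.percentile(Q[:,2],[1,99]),1))
Q=L[~red&(d>0)&(L[...,2]>-.032)&(L[...,2]<-.002)&(np.hypot(L[...,0],L[...,1])<.02)];print("plug",len(Q),np.round(1e3*np.percentile(Q,[1,50,99],axis=0),1).tolist() if len(Q) else 0)
E
```

```text
time_s: 13.98
tool_pos: [0.4844, -0.0623, 0.2091]
tool_rot: [-179.8, -15.4, 14.4]
force: [-0.2, -0.4, -0.9]
grip_width: 0.0248
grasp_force: 25.0
time_s: 14.15
tool_pos: [0.4851, -0.0629, 0.2111]
tool_rot: [-179.9, -15.6, 14.3]
force: [-1.0, 0.3, -0.3]
grip_width: 0.0251
grasp_force: 25.0
 t [ 1.8 -0.6 -0.7] w [-0.1  0.1 -0.1] rows>= 0.0 time 14.15
 t [ 8.7 -0.6 23.3] w [-0.1  0.1 -0.1] rows>= 0.6 time 14.15
pred stopper local [np.float64(0.6), np.float64(-2.0), np.float64(54.8)] axis [np.float64(0.001), np.float64(0.001), np.float64(1.0)]
flange 878 ax [-16.1   0.5  16.7] ay [ 3.5 12.4 17.9] z [0.8 4.9]
knob 1751 ax [-11.9   0.1  12.5] ay [-9.1 11.2 13.6] z [10.3 37.7]
knobtop 151 ax [-7.2  0.5  7.6] ay [-10.2  -7.2  -5.3] z [36.2 38.2]
plug 347 [[-8.8, 3.1, -27.5], [-0.1, 9.4, -18.4], [9.1, 11.6, -9.6]]
```

The held stopper matches the model to within 1 mm. Lowering along the neck axis.

```bash
sed -i 's/^M=.*/M=np.array([.5229,-.0525,.1583]);AZ=14.4/' h.py
python3 -m creep '[{"tx":2,"ty":-0.5,"tz":5,"wx":0,"wy":0,"wz":0,"gripper":-0.8},{"tx":5,"ty":-0.6,"tz":12,"wx":0,"wy":0,"wz":0,"gripper":-0.8},{"tx":7,"ty":-0.6,"tz":18,"wx":0,"wy":0,"wz":0,"gripper":-0.8},{"tx":9,"ty":-0.6,"tz":23,"wx":0,"wy":0,"wz":0,"gripper":-0.8},{"tx":9,"ty":-0.6,"tz":23,"wx":0,"wy":0,"wz":0,"gripper":-0.8}]' 25
python3 - <<'E'
from h import *
for h in(.03,.012,0):go(*place("grip2.npz",AZ,M,h=h,nz=nvec(AZ)))
E
```

```text
time_s: 14.62
tool_pos: [0.499, -0.0582, 0.1898]
tool_rot: [-179.8, -15.5, 14.3]
force: [0.2, -0.4, -0.7]
grip_width: 0.025
grasp_force: 25.0
 t [ 0.8  0.4 -1.3] w [-0.1  0.2 -0.1] rows>= 0.0 time 14.6167
 t [ 5.7  0.5 16. ] w [-0.1  0.2 -0.1] rows>= 0.4 time 14.6167
 t [ 9.1  0.5 27.5] w [-0.1  0.2 -0.1] rows>= 0.7 time 14.6167
```

```bash
python3 -m creep '[{"tx":1.5,"ty":0.4,"tz":3,"wx":0,"wy":0.2,"wz":0,"gripper":-0.8},{"tx":2.6,"ty":0.5,"tz":6,"wx":0,"wy":0.2,"wz":0,"gripper":-0.8},{"tx":3.7,"ty":0.5,"tz":9.5,"wx":0,"wy":0.2,"wz":0,"gripper":-0.8},{"tx":4.7,"ty":0.5,"tz":13,"wx":0,"wy":0.2,"wz":0,"gripper":-0.8},{"tx":5.7,"ty":0.5,"tz":16,"wx":0,"wy":0.2,"wz":0,"gripper":-0.8}]' 20
python3 - <<'E'
from h import *
for h in(.012,0):go(*place("grip2.npz",AZ,M,h=h,nz=nvec(AZ)))
E
```

```text
time_s: 15.03
tool_pos: [0.509, -0.0566, 0.1772]
tool_rot: [-179.9, -15.8, 14.3]
force: [1.1, -0.1, -0.0]
grip_width: 0.0251
grasp_force: 20.0
 t [-0.6 -0.5  1.2] w [-0.1 -0.1 -0.1] rows>= 0.0 time 15.0333
 t [ 2.7 -0.5 12.7] w [-0.1 -0.1 -0.1] rows>= 0.3 time 15.0333
```

```bash
python3 -m creep '[{"tx":0,"ty":-0.3,"tz":3,"wx":0,"wy":0,"wz":0,"gripper":-0.8},{"tx":0.6,"ty":-0.4,"tz":5,"wx":0,"wy":0,"wz":0,"gripper":-0.8},{"tx":1.2,"ty":-0.4,"tz":7,"wx":0,"wy":0,"wz":0,"gripper":-0.8},{"tx":1.7,"ty":-0.4,"tz":9,"wx":0,"wy":0,"wz":0,"gripper":-0.8},{"tx":2.1,"ty":-0.4,"tz":10.5,"wx":0,"wy":0,"wz":0,"gripper":-0.8}]' 15
python3 - <<'E'
from h import *
for h in(0,):go(*place("grip2.npz",AZ,M,h=h,nz=nvec(AZ)))
E
```

```text
time_s: 15.45
tool_pos: [0.5136, -0.055, 0.1679]
tool_rot: [-179.9, -15.8, 14.3]
force: [0.9, -0.2, -0.4]
grip_width: 0.0252
grasp_force: 15.0
 t [ 0.5 -0.1  2.4] w [-0.1 -0.2 -0.1] rows>= 0.1 time 15.45
```

```bash
python3 -m creep '[{"tx":0.2,"ty":0,"tz":0.8,"wx":0,"wy":0,"wz":0,"gripper":-0.8},{"tx":0.4,"ty":0,"tz":1.6,"wx":0,"wy":0,"wz":0,"gripper":-0.8},{"tx":0.5,"ty":0,"tz":2.4,"wx":0,"wy":0,"wz":0,"gripper":-0.8},{"tx":0.5,"ty":0,"tz":2.4,"wx":0,"wy":0,"wz":0,"gripper":-0.8}]' 12
python3 -m creep '[{"tx":0.1,"ty":0,"tz":0.5,"wx":0,"wy":0,"wz":0,"gripper":-0.8},{"tx":0.3,"ty":0,"tz":1,"wx":0,"wy":0,"wz":0,"gripper":-0.8},{"tx":0.4,"ty":0,"tz":1.5,"wx":0,"wy":0,"wz":0,"gripper":-0.8},{"tx":0.4,"ty":0,"tz":1.5,"wx":0,"wy":0,"wz":0,"gripper":-0.8}]' 12
python3 - <<'E'
from h import *
for h in(0,):go(*place("grip2.npz",AZ,M,h=h,nz=nvec(AZ)))
E
```

```text
time_s: 15.78
tool_pos: [0.5147, -0.0547, 0.1659]
tool_rot: [-179.9, -15.8, 14.3]
force: [-0.1, -0.8, -0.1]
grip_width: 0.0257
grasp_force: 12.0
time_s: 16.12
tool_pos: [0.5149, -0.0547, 0.1658]
tool_rot: [-179.8, -15.8, 14.3]
force: [-7.1, -0.0, 8.9]
grip_width: 0.0251
grasp_force: 12.0
 t [-0.2 -0.1  0. ] w [-0.1 -0.1 -0.1] rows>= 0.0 time 16.1167
```

Contact comes exactly at the seated depth, with the reaction roughly along the neck. I'll relax the press and release.

```bash
python3 -m creep '[{"tx":-0.2,"ty":0,"tz":-1,"wx":0,"wy":0,"wz":0,"gripper":-0.8},{"tx":-0.2,"ty":0,"tz":-1,"wx":0,"wy":0,"wz":0,"gripper":-0.2},{"tx":-0.2,"ty":0,"tz":-1,"wx":0,"wy":0,"wz":0,"gripper":0.5},{"tx":-0.2,"ty":0,"tz":-1,"wx":0,"wy":0,"wz":0,"gripper":0.5},{"tx":-0.2,"ty":0,"tz":-1,"wx":0,"wy":0,"wz":0,"gripper":0.5}]' 8
python3 -m creep '[{"tx":0,"ty":0,"tz":0,"wx":0,"wy":0,"wz":0,"gripper":0.5},{"tx":0,"ty":0,"tz":0,"wx":0,"wy":0,"wz":0,"gripper":0.5},{"tx":0,"ty":0,"tz":0,"wx":0,"wy":0,"wz":0,"gripper":0.5},{"tx":-4,"ty":0,"tz":-15,"wx":0,"wy":0,"wz":0,"gripper":0.5},{"tx":-10,"ty":0,"tz":-35,"wx":0,"wy":0,"wz":0,"gripper":0.5}]' 20
python3 -m creep '[{"tx":-7,"ty":0,"tz":-25,"wx":0,"wy":0,"wz":0,"gripper":0.5},{"tx":-14,"ty":0,"tz":-50,"wx":0,"wy":0,"wz":0,"gripper":0.5},{"tx":-18,"ty":0,"tz":-75,"wx":0,"wy":0,"wz":0,"gripper":0.5},{"tx":-18,"ty":0,"tz":-80,"wx":0,"wy":0,"wz":0,"gripper":0.5},{"tx":-18,"ty":0,"tz":-80,"wx":0,"wy":0,"wz":0,"gripper":0.5}]' 20
python3 - <<'E'
from h import *
pic,d,P=wcloud("w7")
n=nvec(AZ);ax=np.cross([0,0,1],n);ax/=np.linalg.norm(ax);ay=np.cross(n,ax);O=M
L=np.stack([(P-O)@ax,(P-O)@ay,(P-O)@n],-1)
for nm,a,b in(("flange",-.001,.006),("knobtop",.03,.045)):
    circ(L,d,(0,0),(a,b),.025 if nm=="flange" else .018,nm)
m=(d>0)&(np.hypot(L[...,0],L[...,1])<.0185)&(np.hypot(L[...,0],L[...,1])>.0135)&(L[...,2]>.001)&(L[...,2]<.008);Q=P[m]
nn=np.linalg.svd(Q-Q.mean(0),full_matrices=False)[2][2];print(len(Q),"flange normal",nn*np.sign(nn[2]),n,"z mean",L[m][:,2].mean())
circ(P,d,(.501,-.209),(.126,.14),.035,"funnel rim");circ(P,d,(.569,-.04),(.1,.11),.09,"cantop")
E
```

```text
time_s: 16.53
tool_pos: [0.5149, -0.0546, 0.1653]
tool_rot: [-179.9, -15.8, 14.3]
force: [-0.0, -0.6, 0.8]
grip_width: 0.0446
grasp_force: 0.0
time_s: 16.95
tool_pos: [0.4953, -0.059, 0.1949]
tool_rot: [-179.8, -15.6, 14.4]
force: [-0.1, -0.2, 0.3]
grip_width: 0.0647
grasp_force: 0.0
time_s: 17.37
tool_pos: [0.4594, -0.0698, 0.2712]
tool_rot: [-180.0, -16.1, 14.3]
force: [0.6, -0.2, 0.2]
grip_width: 0.065
grasp_force: 0.0
flange 680 [0.0003 0.0008] r 0.0204 z -0.001 0.0058
knobtop 871 [0.0003 0.0003] r 0.0139 z 0.03 0.0394
399 flange normal [-0.49852261 -0.12560254  0.8577291 ] [-0.50626605 -0.12998703  0.85252452] z mean 0.0038200389232038853
funnel rim 546 [ 0.5018 -0.2088] r 0.0271 z 0.1261 0.1363
cantop 4240 [ 0.569  -0.0413] r 0.0508 z 0.1 0.11
```

View pics/w7.png

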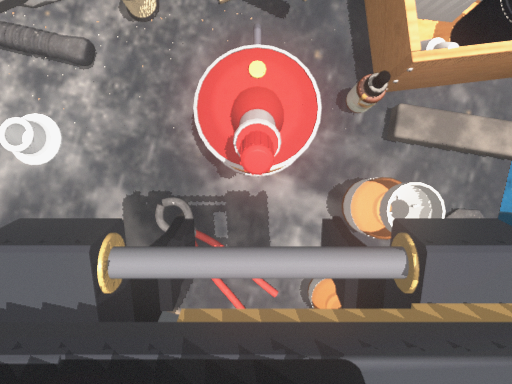

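The stopper is seated in the neck at (258,150). Its flange top measures 3.8 mm above the rim plane (4 expected) and its normal lies along the neck. The funnel stands in the jar at (415,215), the robot is clear, and the can hasn't moved.

```bash
python3 -c "
from cell import env; print(env.sign_off())"
```

```text
the job is handed in; nothing more can be done
None
```

Job handed in at about 17.5 s of the 58 s allowed: the funnel sits upright and home in the drip jar, and the stopper is seated flange-flat in the can's neck and released; can and jar had not moved in the last wrist view, though I did not re-measure the bystanders.

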